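# Pack the instrument case and shut its lid

### The job

Pack up the test kit: the multimeter is caught on the end wall of the open case, so slide it along until it drops flat into the back bay, and lay the flashlight from the table flat in the front bay without dropping it. Once nothing stands above the rim, swing the lid over gently and close it fully, without forcing it down on the contents. Leave the other things on the table where they are.

Things in the scene. Friction and masses are not known exactly. Their poses are not given: they have to be found in the camera images.
- case: Black instrument case, fixed, open on top: 180 (x) by 190 (y) by 55 mm high, walls 5 mm. Origin: centre of its underside; x points to the hinge side (away from the robot, yaw up to 0.4 rad either way), y along the hinge. Latch plates and a handle stick out 12 mm in front. A divider along y, 6 mm thick, its top 28 mm above the table, parts a front and a back bay.
- front_bay (a point): Centre of the floor of the front bay (flashlight), 85 mm wide in x and 180 mm long in y; axes as the case. The rim is 50 mm above it.
- back_bay (a point): Centre of the floor of the back bay (multimeter), 79 mm wide in x and 180 mm long in y; axes as the case. The rim is 50 mm above it.
- lid_hinge (a point): Middle of the lid's hinge line, 92 mm from the case's origin along its x and 55 mm above the table; the hinge runs along the case's y. Axes as the case.
- case_lid (a joint): Angle of the lid: 0 = closed on the rim; grows as it opens upward and away from the robot (1.57 = upright, stop at 2.0). It starts upright or leaning back a little. The hinge is stiff: the lid stays where it is left, has no catch, and takes about 1 to 4 N at its free edge to move.
- lid_edge (a point): Middle of the lid's free edge, on its outer face. The lid is a flat black panel, 184 mm from hinge to free edge, 194 mm wide, 8 mm thick; its underside lies on the rim when closed.
- meter: Yellow and black multimeter, 142 (x) by 72 (y) mm, 0.2 to 0.5 kg: body 32 mm thick, dial at its middle up to 46 mm. Origin: centre of its underside; x along it, z out of its face. Its +x end is propped up on the case's -y end wall, sticking out over it some 20 mm; the other end is on the back bay's floor. Pushed about 30 mm along the case's +y, the propped end comes off the wall and drops in.
- flashlight: Flashlight lying on the table, 158 mm long in x: barrel 27 mm in diameter, head (35 mm long, at +x) 40 mm, tail cap 30 mm. 0.1 to 0.25 kg. It can roll. Origin on its surface at mid-length; x along it towards the head. Either way round is right in the bay.
- flashlight_mid (a point): Middle of the flashlight's length on its axis, about 20 mm above the table as it lies; on the barrel, a good place to grip.
- sanding_block: Dark grey sanding block, 62 by 110 by 32 mm, loose on the table: a bystander. Origin at the centre of its underside.
- tape_measure: Yellow tape measure, 36 by 76 by 58 mm high, loose on the table: a bystander. Origin at the centre of its underside.

How it is judged:
By the outcome, as a careful person would: the job done as asked, in the order asked, and still so for the second after the job is handed in, with the robot touching nothing.
It also fails if it takes over 72 s, if anything falls off the work surface, if the arm or the gripper's body presses on something with over 40 N, if the wrist force passes 120 N, or if a joint passes its speed limit or range.

### The arm

A 6-joint arm with a two-finger parallel gripper is mounted at the origin on a cart in front of the work surface, level with it; the furniture and walls round the work are solid. World frame = base frame: x ahead of the robot, y to its left, z up, the work surface at z = 0. Lengths are in mm, angles in rad, forces in N, time in s.
With the tool pointing down it reaches from about 300 to 775 mm from the base axis. Payload 14.6 kg.
Tool frame: the origin (TCP) lies at the very end of the fingers, on their centre line; the grasp point (between the pads) lies 19 mm behind it (env.grip_depth is the distance from the TCP to the grasp point, in mm); z points along the fingers, y is the line along which they close (so a half turn about z gives the same grasp; the last joint's range is limited). The gripper opens to 85 mm and grips with 20 to 120 N. Pads are 22 mm wide; open, the fingers measure 114 mm over their backs; the gripper's body (76 mm by 85 mm) begins 54 mm behind the grasp point. The pads swing forward as they close: fully open they stand 13 mm farther back than shut.
Start: joints at [-0.067, 0.3, 1.521, -0, 1.321, -0.067], TCP at [549.99, -0.002, 210.381] pointing down, gripper open.
Joint ranges: [-3.03, 3.03], [-0.79, 2.21], [0.23, 2.52], [-1.04, 4.18], [0, 3.07], [-2.55, 2.55]. Speed limits (rad/s): [2.22, 2.22, 2.57, 3.14, 3.14, 3.14].

### API

Orientations are given as a unit quaternion [x, y, z, w].
In Python, from rig import readout, eyes, workorder, env gives the robot as it stands. The module is installed in compiled form; this text tells all that it offers.
- The arm moves only by the tool step_arm, never from a script. Its argument "motion" is a list of rows, each an object with "travel": the shift along the tool's x, y, z in m, a list of three; "delta_rot": the turn, a rotation vector about the tool's x, y, z in degrees, a list of three; "gripper": the opening, from -1 (shut) to 1 (fully open). A call has exactly 8 rows; each row shifts and turns the commanded pose from where the row before left it, along the tool's axes as they then stand; what a row does not reach is not made up. A row lasts 1/10 s, in which the tool goes at most 50 mm and 8.59 degrees, less where a joint would pass 70% of its speed; a pose out of reach is approached as far as the arm can. A call is refused whole if a number of a shift passes 0.05 or a number of a turn 8.59, either way. A call with a gripper value outside its range is refused whole. The fingers move at their own pace and stop on an object; "grip_force" is the grip in N (left out, the last holds). Time passes only in rows, so rows that do not move let the fingers close, or fill a call up. It gives the time, the measured TCP pose, the force, the opening and the grip force at its end, in the units of the state.
- readout.observe(): the state, without advancing time (a new reading comes with each control period).
- eyes.camera(name): name is "scene" or "side" or "wrist"; returns (picture, depth): 384x512x3 uint8, red, green, blue; 384x512 float32, mm along the optical axis (not along the pixel's ray), 0 where there is no reading.
- eyes.camera_params(name): a dict with "vfov" (degrees; the focal length in pixels is half the picture's height over the tangent of half this angle, whatever the lens; pixels are square), "cx", "cy" (the principal point, pixels), "dist_coeffs" ([k1, k2, p1, p2, k3] as OpenCV has them; the pictures are not rectified), "cam_to_world" (4x4, takes a point from camera to world coordinates). Camera axes: x right, y down, z forward; pixel columns grow to the right and rows downward; lengths in mm; the calibration is good to about 2 mm. A picture is of the moment at which its call begins: read the wrist's pose just before it. camera_params takes no time and is no camera call; for the wrist camera it gives the pose at the moment of the call.
- workorder.job_done(): hands the job in; it is judged then, once.
The state is a dict: "time_s": time; "joint_positions": joint angles; "dq": joint speeds; "joint_torque": joint torques, N m; "tcp_pos": TCP position; "orientation": TCP orientation; "force": force on the tool from outside, world axes, zero at the start; "moment": the same for the moment, N m; "grip_width": finger opening in mm; "gripper_force": force on a finger pad.
Only numpy, scipy, OpenCV 4.12 (cv2) and the standard library are available. Lean on these libraries where they do the work, as an engineer would, in place of code of your own. Each camera call takes 0.05 s, during which the arm holds its last target. There are 200 camera calls.

## Working session

There is one attempt and no reset: what is moved stays moved. The work goes in short steps, Python scripts to look and compute and a tool call to move; the robot and the scene stay as the last step left them, time stands still between calls to the robot, and variables do not carry over. Pictures are saved under pics/ and viewed, at most 10 in all, crops included, and the job is handed in when it is done.

Besides the shell and the picture viewer there is one more tool, called after ">>>" as a command line: name --argument value ..., lists and objects as JSON in quotes. step_arm: Moves the arm, as the interface text tells. Its arguments: {"type":"object","properties":{"motion":{"type":"array"},"grip_force":{"type":"number"}},"required":["motion"]}

```bash
mkdir -p pics
cat > h.py <<'E'
import numpy as np, cv2
from scipy.spatial.transform import Rotation as R
from rig import readout, eyes, workorder, env
def cloud(name):
    p=eyes.camera_params(name); img,d=eyes.camera(name)
    h,w=d.shape; f=h/2/np.tan(np.radians(p["vfov"])/2)
    K=np.array([[f,0,p["cx"]],[0,f,p["cy"]],[0,0,1.]])
    u,v=np.meshgrid(np.arange(w),np.arange(h))
    n=cv2.undistortPoints(np.stack([u,v],-1).reshape(-1,1,2).astype(float),K,np.array(p["dist_coeffs"],float)).reshape(h,w,2)
    P=np.concatenate([n*d[...,None],d[...,None]],-1)
    T=np.array(p["cam_to_world"]); W=P@T[:3,:3].T+T[:3,3]; W[d==0]=np.nan
    return img,d,W
def save(n,img): cv2.imwrite("pics/"+n+".png",img[...,::-1])
def st():
    s=readout.observe(); print({k:np.round(s[k],3).tolist() for k in ("time_s","joint_positions","tcp_pos","orientation","force","grip_width","gripper_force")})
    return s
E
python3 - <<'E'
from h import *
st()
ims=[]
for n in("scene","side"):
    i,d,W=cloud(n); np.savez("/tmp/"+n,i=i,d=d,W=W); ims.append(i)
    T=np.array(eyes.camera_params(n)["cam_to_world"]);print(n,T.round(2).tolist())
save("s1",ims[0]);save("s2",ims[1])
E
```

```text
{'time_s': 0.0, 'joint_positions': [-0.067, 0.3, 1.522, 0.0, 1.321, -0.067], 'tcp_pos': [549.732, 0.019, 209.798], 'orientation': [0.707, 0.707, -0.0, -0.0], 'force': [0.022, 0.117, -0.76], 'grip_width': 85.281, 'gripper_force': 0.0}
scene [[0.86, -0.22, 0.46, 139.51], [-0.5, -0.39, 0.77, -706.03], [0.01, -0.89, -0.45, 476.49], [0.0, 0.0, 0.0, 1.0]]
side [[1.0, 0.01, -0.02, 556.88], [0.02, -0.36, 0.93, -1272.46], [0.01, -0.93, -0.36, 550.11], [0.0, 0.0, 0.0, 1.0]]
```

```bash
ls -la . pics
```

```text
.:
total 16
drwxr-xr-x  3 agent agent 4096 Dec  2 15:03 .
drwxr-xr-x 23 root  root  4096 Dec  2 15:02 ..
-rw-r--r--  1 agent agent  867 Dec  2 15:03 h.py
drwxr-xr-x  2 agent agent 4096 Dec  2 15:03 pics

pics:
total 680
drwxr-xr-x 2 agent agent   4096 Dec  2 15:03 .
drwxr-xr-x 3 agent agent   4096 Dec  2 15:03 ..
-rw-r--r-- 1 agent agent 347292 Dec  2 15:03 s1.png
-rw-r--r-- 1 agent agent 339787 Dec  2 15:03 s2.png
```

View pics/s1.png

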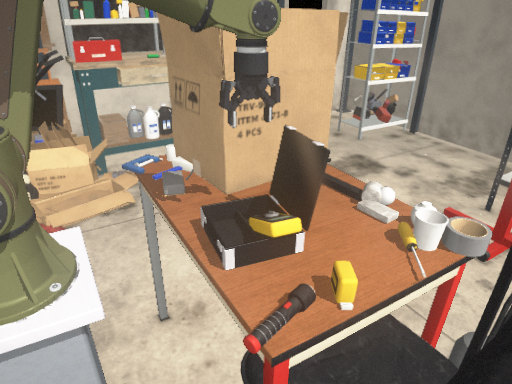

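View pics/s2.png

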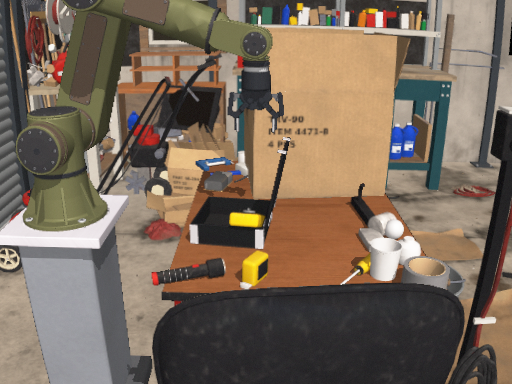

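The scene picture shows the open case at (205–305, 195–268), the meter at (275, 224), the lid upright at (300, 175), the flashlight from tail (250, 343) to head (303, 296) and the tape measure at (344, 285). The side picture agrees.

Run:
```python
from h import *
for n,pts in (("scene",[(203,207),(222,263),(301,258),(303,236),(285,129),(328,155),(311,225),(275,224),(252,220),(299,226),(250,343),(275,320),(303,296),(344,285),(173,182)]),("side",[(195,200),(190,243),(268,245),(270,232),(287,140),(232,220),(262,220),(157,278),(215,267),(190,273),(255,270)])):
    z=np.load("/tmp/"+n+".npz");W=z["W"]
    for u,v in pts: print(n,u,v,np.nanmedian(W[v-1:v+2,u-1:u+2].reshape(-1,3),0).round(0))
W=np.concatenate([np.load("/tmp/"+n+".npz")["W"].reshape(-1,3) for n in("scene","side")])
m=(W[:,0]>250)&(W[:,0]<900)&(W[:,1]>-500)&(W[:,1]<400)&(W[:,2]>-20)&(W[:,2]<260)
W=W[m]
# top-down height map
g=2; H=np.full((450,325),-50.)
ix=((W[:,0]-250)/g).astype(int).clip(0,324); iy=((400-W[:,1])/g).astype(int).clip(0,449)
np.maximum.at(H,(iy,ix),W[:,2])
c=cv2.applyColorMap((np.clip(H+20,0,150)*1.7).astype(np.uint8),cv2.COLORMAP_JET); c[H<-40]=0
cv2.imwrite("pics/top.png",cv2.resize(c,None,fx=1.33,fy=1.33,interpolation=0))
# flashlight and table
z=np.load("/tmp/scene.npz");W=z["W"];im=z["i"].astype(int)
t=W[(abs(W[...,0]-450)<400)&(abs(W[...,1]+100)<300)&(abs(W[...,2])<15)];print("table z",np.median(t[:,2]))
```

```text
scene 203 207 [422.   4.  54.]
scene 222 263 [ 395. -150.   -1.]
scene 301 258 [ 554. -218.   -1.]
scene 303 236 [ 569. -199.   38.]
scene 285 129 [631. -27. 227.]
scene 328 155 [ 610. -206.  222.]
scene 311 225 [ 660. -121.   -1.]
scene 275 224 [ 501. -191.   88.]
scene 252 220 [507. -87.  40.]
scene 299 226 [ 552. -205.   74.]
scene 250 343 [ 336. -374.   20.]
scene 275 320 [ 391. -361.   28.]
scene 303 296 [ 458. -346.   37.]
scene 344 285 [ 532. -369.   48.]
scene 173 182 [420. 221.  32.]
side 195 200 [368. 121.  -2.]
side 190 243 [ 392. -178.   -1.]
side 268 245 [ 586. -179.   -2.]
side 270 232 [ 592. -104.   -1.]
side 287 140 [631. -61. 235.]
side 232 220 [ 498. -197.   73.]
side 262 220 [ 571. -138.   51.]
side 157 278 [ 348. -379.   17.]
side 215 267 [ 469. -349.   30.]
side 190 273 [ 417. -361.   21.]
side 255 270 [ 555. -378.   41.]
table z -0.7008386604604198
```

View pics/top.png

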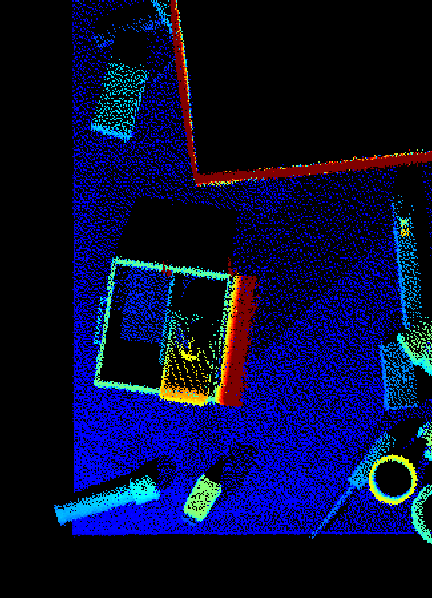

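The top map shows the case yawed slightly negative. The meter's propped end is over the −y wall at (185, 395), the lid leans back at (240, 345), and the flashlight at (105, 500) has its tail over the table's near edge. I'll fit these poses.

Run:
```python
from h import *
from scipy.optimize import least_squares
L={n:np.load("/tmp/"+n+".npz") for n in("scene","side")}
W=np.concatenate([L[n]["W"].reshape(-1,3) for n in L]);I=np.concatenate([L[n]["i"].reshape(-1,3) for n in L]).astype(int)
# rim fit: points z 50..58 near hand-estimated frame; score = distance to rim centreline rectangle (175x185)
m=(abs(W[:,2]-54)<3)&(W[:,0]>370)&(W[:,0]<620)&(W[:,1]>-230)&(W[:,1]<30)
yel=(I[:,0]>150)&(I[:,2]<90); P=W[m&~yel][:,:2]
def loc(q,P): c,s=np.cos(q[2]),np.sin(q[2]); d=P-q[:2]; return np.c_[c*d[:,0]+s*d[:,1],-s*d[:,0]+c*d[:,1]]
def res(q):
    l=abs(loc(q,P))-[87.5,92.5]; return np.where((l>-8).any(1),np.where((l<=0).all(1),l.max(1),np.linalg.norm(np.maximum(l,0),axis=1)),-8)
q=least_squares(res,[497,-97,-.16],loss="soft_l1",f_scale=2).x
print("case",q.round(3),len(P),np.median(abs(res(q))))
c,s=np.cos(q[2]),np.sin(q[2]); w=lambda x,y:(q[:2]+[c*x-s*y,s*x+c*y]).round(1)
print("front_bay",w(-42.5,0),"back_bay",w(45.5,0),"hinge",w(92,0))
l=loc(q,W[:,:2])
y=yel&(abs(l[:,0]-45)<50)&(l[:,1]<60)&(l[:,1]>-140)&(W[:,2]>20)
a=np.c_[l[y],W[y,2]]; print("meter yellow pct x,y,z",np.nanpercentile(a,[1,10,50,90,99],axis=0).round(0).tolist())
k=(l[:,0]>80)&(l[:,0]<170)&(abs(l[:,1])<90)&(W[:,2]>100)&(W[:,2]<260); b=np.c_[l[k],W[k,2]]
for z0 in range(100,250,20):
    t=b[abs(b[:,2]-z0)<10]; 
    if len(t): print("lid z",z0,np.percentile(t[:,0],[5,50,95]).round(0),len(t))
print("lid top",np.percentile(b[:,2],99.5))
f=(W[:,0]>320)&(W[:,0]<500)&(W[:,1]<-310)&(W[:,1]>-420)&(W[:,2]>6)&(W[:,2]<60)
F=W[f]; r=cv2.minAreaRect(F[:,:2].astype(np.float32)); print("flash rect",r, F[:,2].max())
```

```text
case [ 4.95352e+02 -9.51750e+01 -1.43000e-01] 751 1.3441483100334608
front_bay [453.3 -89.1] back_bay [ 540.4 -101.6] hinge [ 586.4 -108.2]
meter yellow pct x,y,z [[9.0, -105.0, 27.0], [10.0, -103.0, 50.0], [34.0, -96.0, 72.0], [72.0, -33.0, 86.0], [80.0, 18.0, 89.0]]
lid z 100 [101. 103. 105.] 169
lid z 120 [103. 105. 108.] 371
lid z 140 [106. 109. 112.] 379
lid z 160 [110. 113. 116.] 395
lid z 180 [114. 116. 120.] 397
lid z 200 [117. 120. 123.] 405
lid z 220 [121. 123. 130.] 436
lid z 240 [118. 126. 134.] 304
lid top 240.3850094859636
flash rect ((411.0482482910156, -354.13763427734375), (157.61441040039062, 42.93405532836914), 17.530202865600586) 41.021884099467854
```

>>> step_arm --motion '[{"travel":[0,0,0],"delta_rot":[0,0,8.2],"gripper":-1},{"travel":[-0.04,0,0],"delta_rot":[0,0,0],"gripper":-1},{"travel":[-0.042,0,0],"delta_rot":[0,0,0],"gripper":-1},{"travel":[-0.042,0,0],"delta_rot":[0,0,0],"gripper":-1},{"travel":[-0.042,0,0],"delta_rot":[0,0,0],"gripper":-1},{"travel":[-0.042,0,0],"delta_rot":[0,0,0],"gripper":-1},{"travel":[-0.042,0,0],"delta_rot":[0,0,0],"gripper":-1},{"travel":[0,0,0],"delta_rot":[0,0,0],"gripper":-1}]' --grip_force 40

```text
time_s: 0.9
tcp_pos: [513.1, -251.4, 209.7]
orientation: [0.757, 0.653, -0.0, -0.0]
force: [0.2, 1.2, -0.0]
grip_width: -0.1
gripper_force: 0.0
```

>>> step_arm --motion '[{"travel":[0,0,0.035],"delta_rot":[0,0,0],"gripper":-1},{"travel":[0,0,0.04],"delta_rot":[0,0,0],"gripper":-1},{"travel":[0,0,0.04],"delta_rot":[0,0,0],"gripper":-1},{"travel":[0,0,0.034],"delta_rot":[0,0,0],"gripper":-1},{"travel":[0.008,0,0],"delta_rot":[0,0,0],"gripper":-1},{"travel":[0.008,0,0],"delta_rot":[0,0,0],"gripper":-1},{"travel":[0.006,0,0],"delta_rot":[0,0,0],"gripper":-1},{"travel":[0,0,0],"delta_rot":[0,0,0],"gripper":-1}]'

```text
time_s: 1.7
tcp_pos: [518.5, -225.0, 63.3]
orientation: [0.755, 0.655, 0.001, 0.001]
force: [-0.4, 0.4, -0.2]
grip_width: 0.3
gripper_force: 0.0
```

>>> step_arm --motion '[{"travel":[0.005,0,0],"delta_rot":[0,0,0],"gripper":-1},{"travel":[0.005,0,0],"delta_rot":[0,0,0],"gripper":-1},{"travel":[0.005,0,0],"delta_rot":[0,0,0],"gripper":-1},{"travel":[0.005,0,0],"delta_rot":[0,0,0],"gripper":-1},{"travel":[0.004,0,0],"delta_rot":[0,0,0],"gripper":-1},{"travel":[0.004,0,0],"delta_rot":[0,0,0],"gripper":-1},{"travel":[0.003,0,0],"delta_rot":[0,0,0],"gripper":-1},{"travel":[0,0,0],"delta_rot":[0,0,0],"gripper":-1}]'

```text
time_s: 2.5
tcp_pos: [522.0, -194.6, 61.4]
orientation: [0.756, 0.655, 0.0, -0.0]
force: [0.4, -0.5, 0.3]
grip_width: 0.2
gripper_force: 0.0
```

>>> step_arm --motion '[{"travel":[0.004,0,0],"delta_rot":[0,0,0],"gripper":-1},{"travel":[0.004,0,0],"delta_rot":[0,0,0],"gripper":-1},{"travel":[0.004,0,0],"delta_rot":[0,0,0],"gripper":-1},{"travel":[0.003,0,0],"delta_rot":[0,0,0],"gripper":-1},{"travel":[0,0,0],"delta_rot":[0,0,0],"gripper":-1},{"travel":[0,0,0],"delta_rot":[0,0,0],"gripper":-1},{"travel":[0,0,0],"delta_rot":[0,0,0],"gripper":-1},{"travel":[0,0,0],"delta_rot":[0,0,0],"gripper":-1}]'

```text
time_s: 3.3
tcp_pos: [524.0, -180.2, 61.4]
orientation: [0.756, 0.655, 0.0, -0.0]
force: [-1.3, -0.1, -0.3]
grip_width: -0.0
gripper_force: 0.0
```

```bash
cat >> h.py <<'E'
Q=np.array([495.35,-95.18,-.143])
def loc(W):
    c,s=np.cos(Q[2]),np.sin(Q[2]); d=W[...,:2]-Q[:2]; return np.stack([c*d[...,0]+s*d[...,1],-s*d[...,0]+c*d[...,1],W[...,2]],-1)
def meter():
    i,d,W=cloud("scene"); l=loc(W); I=i.astype(int)
    y=(I[...,0]>150)&(I[...,2]<90)&(abs(l[...,0]-45)<50)&(l[...,1]<95)&(l[...,1]>-140)&(l[...,2]>10)
    print("meter pct",np.nanpercentile(l[y],[1,10,50,90,99],axis=0).round(0).tolist(),y.sum()); return i
E
python3 - <<'E'
from h import *
i=meter(); save("m1",cv2.resize(i[170:280,180:340],None,fx=4,fy=4)); print(loc(st()["tcp_pos"]))
E
```

```text
meter pct [[6.0, -75.0, 21.0], [9.0, -49.0, 24.0], [11.0, -8.0, 32.0], [13.0, 37.0, 36.0], [15.0, 47.0, 118.0]] 140
{'time_s': 3.35, 'joint_positions': [-0.397, 0.476, 1.651, 0.0, 1.014, -0.254], 'tcp_pos': [524.021, -180.197, 61.383], 'orientation': [0.756, 0.655, 0.0, -0.0], 'force': [0.623, -0.92, 0.127], 'grip_width': 0.136, 'gripper_force': 0.0}
[ 40.49454807 -80.06365918  61.3831682 ]
```

>>> step_arm --motion '[{"travel":[0,0,-0.035],"delta_rot":[0,0,0],"gripper":-1},{"travel":[-0.01,0,-0.04],"delta_rot":[0,0,0],"gripper":-1},{"travel":[-0.03,-0.01,-0.04],"delta_rot":[0,0,0],"gripper":0},{"travel":[-0.04,-0.02,-0.03],"delta_rot":[0,0,0],"gripper":1},{"travel":[-0.04,-0.02,0],"delta_rot":[0,0,0],"gripper":1},{"travel":[-0.04,-0.02,0],"delta_rot":[0,0,0],"gripper":1},{"travel":[-0.027,-0.018,0],"delta_rot":[0,0,0],"gripper":1},{"travel":[0,0,0],"delta_rot":[0,0,8.2],"gripper":1}]'

```text
time_s: 4.15
tcp_pos: [410.0, -352.1, 203.5]
orientation: [0.802, 0.598, -0.0, 0.0]
force: [-0.3, 1.3, 0.8]
grip_width: 84.7
gripper_force: 0.0
```

>>> step_arm --motion '[{"travel":[0,0,0],"delta_rot":[0,0,8.2],"gripper":1},{"travel":[0,0,0],"delta_rot":[0,0,8.2],"gripper":1},{"travel":[0,0,0],"delta_rot":[0,0,8.2],"gripper":1},{"travel":[0,0,0],"delta_rot":[0,0,8.2],"gripper":1},{"travel":[0,0,0],"delta_rot":[0,0,8.2],"gripper":1},{"travel":[0,0,0],"delta_rot":[0,0,8.2],"gripper":1},{"travel":[0,0,0],"delta_rot":[0,0,8.2],"gripper":1},{"travel":[0,0,0],"delta_rot":[0,0,0],"gripper":1}]'

```text
time_s: 4.95
tcp_pos: [412.3, -349.5, 203.4]
orientation: [0.99, 0.14, -0.0, -0.0]
force: [0.4, 0.0, -0.2]
grip_width: 85.5
gripper_force: 0.0
```

Run:
```python
from h import *
s=st(); i,d,W=cloud("wrist"); meter(); save("w1",i); np.savez("/tmp/w",i=i,W=W)
# barrel/flashlight points above table
f=(W[...,2]>8)&(W[...,2]<60)&(abs(W[...,0]-405)<110)&(abs(W[...,1]+355)<60)
F=W[f]; print(len(F)); r=cv2.minAreaRect(F[:,:2].astype(np.float32)); print(r)
a=np.radians(15.); 
for _ in range(3):
    u=np.array([np.cos(a),np.sin(a)]); t=F[:,:2]@u; v=F[:,:2]@[-u[1],u[0]]
    b=[(t[k].mean(),(np.percentile(v[k],2)+np.percentile(v[k],98))/2,np.ptp(np.percentile(v[k],[2,98])),F[k,2].max()) for t0 in np.arange(t.min(),t.max(),10) for k in [(t>=t0)&(t<t0+10)] if k.sum()>20]
    b=np.array(b); a+=np.arctan(np.polyfit(b[:,0],b[:,1],1)[0])
print(np.degrees(a),b.round(1).tolist()); m=(t.min()+t.max())/2; print("len",np.ptp(t),"mid",m*u+np.polyval(np.polyfit(b[:,0],b[:,1],1),m)*np.array([-u[1],u[0]]))
```

```text
{'time_s': 4.95, 'joint_positions': [-0.771, 0.285, 1.557, 0.0, 1.3, 0.52], 'tcp_pos': [412.288, -349.511, 203.437], 'orientation': [0.99, 0.14, -0.0, -0.0], 'force': [0.38, 0.04, -0.154], 'grip_width': 85.533, 'gripper_force': 0.0}
meter pct [[6.0, -59.0, 21.0], [10.0, -46.0, 24.0], [11.0, -7.0, 32.0], [14.0, 35.0, 36.0], [90.0, 46.0, 53.0]] 152
3362
((407.7525329589844, -348.5777893066406), (157.9447021484375, 39.658599853515625), 16.872196197509766)
16.514641392695815 [[218.4, -450.4, 28.0, 28.0], [227.6, -449.8, 26.7, 26.6], [238.0, -449.9, 26.3, 27.8], [247.8, -450.0, 26.2, 28.5], [257.7, -450.1, 25.8, 28.9], [267.7, -450.1, 25.7, 29.7], [277.9, -450.3, 25.3, 30.0], [287.9, -449.8, 26.3, 30.8], [297.8, -449.8, 26.1, 33.2], [307.9, -449.9, 25.9, 35.2], [317.9, -450.0, 25.6, 34.3], [327.6, -450.1, 25.4, 37.0], [338.1, -449.8, 37.0, 41.0], [348.0, -450.3, 38.1, 41.6], [358.0, -450.3, 37.9, 42.0], [366.7, -449.9, 36.5, 42.0]]
len 157.83923002125485 mid [ 407.70184188 -348.51031843]
```

View pics/w1.png

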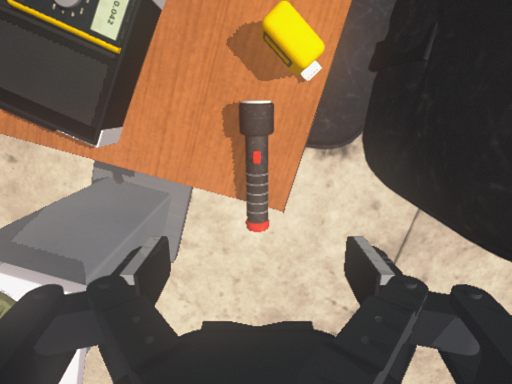

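The wrist picture shows the meter flat in the bay (top left) and the flashlight from head (256, 105) to tail (257, 228), aligned with the tool; the tail overhangs the table's edge at row ~203. The barrel middle is on the table, so I go down.

>>> step_arm --motion '[{"travel":[-0.004,-0.002,0.03],"delta_rot":[0,0,0],"gripper":1},{"travel":[0,0,0.045],"delta_rot":[0,0,0],"gripper":1},{"travel":[0,0,0.045],"delta_rot":[0,0,0],"gripper":1},{"travel":[0,0,0.04],"delta_rot":[0,0,0],"gripper":1},{"travel":[0,0,0.025],"delta_rot":[0,0,0],"gripper":1},{"travel":[0,0,0.01],"delta_rot":[0,0,0],"gripper":1},{"travel":[0,0,0.003],"delta_rot":[0,0,0],"gripper":0.3},{"travel":[0,0,0],"delta_rot":[0,0,0],"gripper":0}]' --grip_force 40

```text
time_s: 5.85
tcp_pos: [408.4, -349.1, 6.3]
orientation: [0.99, 0.141, 0.0, 0.0]
force: [-0.5, -1.2, 0.1]
grip_width: 59.1
gripper_force: 0.0
```

>>> step_arm --motion '[{"travel":[0,0,0],"delta_rot":[0,0,0],"gripper":-0.3},{"travel":[0,0,0],"delta_rot":[0,0,0],"gripper":-0.6},{"travel":[0,0,0],"delta_rot":[0,0,0],"gripper":-1},{"travel":[0,0,0],"delta_rot":[0,0,0],"gripper":-1},{"travel":[0,0,0],"delta_rot":[0,0,0],"gripper":-1},{"travel":[0,0,0],"delta_rot":[0,0,0],"gripper":-1},{"travel":[0,0,0],"delta_rot":[0,0,0],"gripper":-1},{"travel":[0,0,0],"delta_rot":[0,0,0],"gripper":-1}]'

```text
time_s: 6.65
tcp_pos: [409.7, -350.8, 9.0]
orientation: [0.99, 0.141, 0.002, 0.003]
force: [-3.9, -0.2, 28.4]
grip_width: -0.3
gripper_force: 14.3
```

Run:
```python
from h import *
st(); i,d,W=cloud("scene"); j,_,_=cloud("side"); 
a=cv2.resize(i[260:370,200:360],(640,440)); b=cv2.resize(j[220:310,120:280],(640,360)); save("g1",cv2.resize(np.vstack([a,b]),(480,600)))
```

```text
{'time_s': 6.65, 'joint_positions': [-0.776, 0.528, 1.722, -0.0, 0.884, 0.512], 'tcp_pos': [409.739, -350.842, 9.0], 'orientation': [0.99, 0.141, 0.002, 0.003], 'force': [-3.926, -0.243, 28.406], 'grip_width': -0.25, 'gripper_force': 14.327}
```

View pics/g1.png

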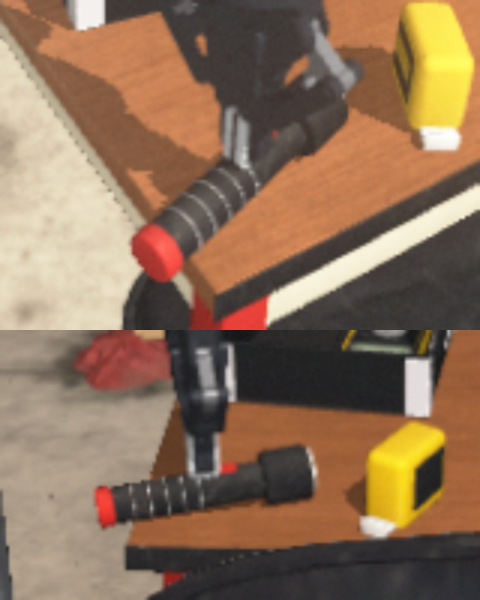

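The fingers are shut just behind or on the barrel at (240, 165) and hold nothing; the flashlight is still on the table. I'll lift straight up while shut, then look again.

>>> step_arm --motion '[{"travel":[0,0,-0.003],"delta_rot":[0,0,0],"gripper":-1},{"travel":[0,0,-0.005],"delta_rot":[0,0,0],"gripper":-1},{"travel":[0,0,-0.01],"delta_rot":[0,0,0],"gripper":-1},{"travel":[0,0,-0.03],"delta_rot":[0,0,0],"gripper":-1},{"travel":[0,0,-0.05],"delta_rot":[0,0,0],"gripper":-1},{"travel":[0,0,-0.05],"delta_rot":[0,0,0],"gripper":0},{"travel":[0,0,-0.045],"delta_rot":[0,0,0],"gripper":1},{"travel":[0,0,0],"delta_rot":[0,0,0],"gripper":1}]'

```text
time_s: 7.55
tcp_pos: [409.4, -350.1, 205.4]
orientation: [0.99, 0.141, 0.003, 0.004]
force: [0.3, 0.3, -0.5]
grip_width: 43.4
gripper_force: 0.0
```

```bash
cat >> h.py <<'E'
def flash(a0,tag,cy=-355):
    i,d,W=cloud("wrist"); save(tag,i); np.savez("/tmp/"+tag,i=i,W=W)
    f=(W[...,2]>8)&(W[...,2]<60)&(abs(W[...,0]-405)<110)&(abs(W[...,1]-cy)<65)&(np.arange(384)[:,None]<235)
    n,lb=cv2.connectedComponents(f.astype(np.uint8)); k=np.argmax(np.bincount(lb.ravel())[1:])+1; F=W[lb==k]; print(len(F),cv2.minAreaRect(F[:,:2].astype(np.float32)))
    a=np.radians(a0)
    for _ in range(3):
        u=np.array([np.cos(a),np.sin(a)]); t=F[:,:2]@u; v=F[:,:2]@[-u[1],u[0]]
        b=np.array([(t[k].mean(),(np.percentile(v[k],2)+np.percentile(v[k],98))/2,np.ptp(np.percentile(v[k],[2,98])),F[k,2].max()) for t0 in np.arange(t.min(),t.max(),10) for k in [(t>=t0)&(t<t0+10)] if k.sum()>20])
        p=np.polyfit(b[:,0],b[:,1],1); a+=np.arctan(p[0])
    m=(t.min()+t.max())/2; print("yaw",np.degrees(a),"len",np.ptp(t),"mid",m*u+np.polyval(p,m)*np.array([-u[1],u[0]]),"w",b[:,2].round(0),"top",b[:,3].round(0))
E
python3 - <<'E'
from h import *
st(); flash(16.,"w2")
E
```

```text
{'time_s': 7.55, 'joint_positions': [-0.775, 0.273, 1.568, 0.0, 1.291, 0.513], 'tcp_pos': [409.437, -350.055, 205.361], 'orientation': [0.99, 0.141, 0.003, 0.004], 'force': [0.272, 0.264, -0.521], 'grip_width': 43.428, 'gripper_force': 0.0}
3291 ((407.8079833984375, -347.8727722167969), (158.02503967285156, 39.01316833496094), 17.048063278198242)
yaw 16.615988917698527 len 158.08617007801604 mid [ 407.80497484 -347.86857974] w [28. 26. 25. 25. 25. 26. 25. 25. 25. 25. 24. 27. 37. 38. 38. 35.] top [27. 27. 27. 28. 29. 29. 31. 31. 33. 35. 34. 39. 42. 42. 43. 42.]
```

View pics/w2.png

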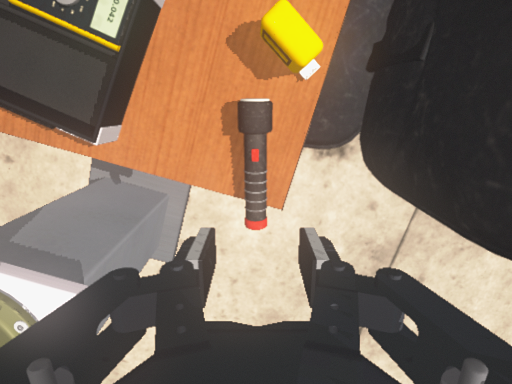

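The flashlight is unmoved, from (256, 103) to (256, 226), with both fingers clear of it. I suspect a tip-height error, so I'll measure the fingertips in the side, scene and wrist clouds.

Run:
```python
from h import *
s=st(); print(env.grip_depth)
p=np.array(s["tcp_pos"]);Rm=R.from_quat(s["orientation"]).as_matrix()
for n in("side","scene","wrist"):
    i,d,W=cloud(n); l=(W-p)@Rm
    k=(abs(l[...,0])<45)&(abs(l[...,1])<70)&(l[...,2]>-60)&(l[...,2]<40)&(W[...,2]>60); a=l[k]
    if len(a): 
        print(n,len(a),"tool z pct",np.percentile(a[:,2],[1,50,99]).round(0)); t=a[a[:,2]>np.percentile(a[:,2],97)-15]
        print(" tip x",np.percentile(t[:,0],[2,50,98]).round(0),"y",np.percentile(t[:,1],[2,50,98]).round(0),"z",np.percentile(t[:,2],[2,50,98]).round(0))
    f=(W[...,2]>8)&(W[...,2]<60)&(abs(W[...,0]-405)<110)&(abs(W[...,1]+355)<45); F=W[f]
    tb=(abs(W[...,0]-470)<40)&(abs(W[...,1]+280)<30); print("   flash mean",F.mean(0).round(1),"table",np.median(W[tb][:,2]))
```

```text
{'time_s': 7.6, 'joint_positions': [-0.775, 0.276, 1.572, 0.0, 1.288, 0.512], 'tcp_pos': [408.645, -349.306, 201.818], 'orientation': [0.99, 0.141, 0.002, 0.002], 'force': [-0.447, -0.36, -0.652], 'grip_width': 50.535, 'gripper_force': 0.0}
18.700000000000003
side 242 tool z pct [-60. -43. -23.]
 tip x [-10.  -4.  10.] y [-26.  32.  41.] z [-38. -32. -23.]
   flash mean [ 418.1 -357.6   23.5] table -1.922075367186494
scene 638 tool z pct [-60. -43. -23.]
 tip x [-12.  -6.  10.] y [-40. -29.  41.] z [-39. -33. -23.]
   flash mean [ 407.6 -355.7   26. ] table -1.4381300188517798
wrist 3564 tool z pct [-60. -45. -24.]
 tip x [-13.   4.   9.] y [-47.  30.  42.] z [-41. -34. -24.]
   flash mean [ 418.3 -345.    29.5] table -0.7859067985536399
```

The real fingertips lie about 20 mm behind the reported TCP: they touched the barrel top, z 31, at TCP z 9. I'll allow for that, and descend with a narrower opening.

>>> step_arm --motion '[{"travel":[0,0,0.04],"delta_rot":[0,0,0],"gripper":0.25},{"travel":[0,0,0.045],"delta_rot":[0,0,0],"gripper":0.25},{"travel":[0,0,0.045],"delta_rot":[0,0,0],"gripper":0.25},{"travel":[0,0,0.035],"delta_rot":[0,0,0],"gripper":0.25},{"travel":[0,0,0.02],"delta_rot":[0,0,0],"gripper":0.25},{"travel":[0,0,0.012],"delta_rot":[0,0,0],"gripper":0.25},{"travel":[0,0,0.008],"delta_rot":[0,0,0],"gripper":0.25},{"travel":[0,0,0.003],"delta_rot":[0,0,0],"gripper":0.25}]'

```text
time_s: 8.55
tcp_pos: [407.9, -348.6, -10.0]
orientation: [0.99, 0.141, -0.0, -0.0]
force: [0.8, -0.1, 0.5]
grip_width: 53.3
gripper_force: 0.0
```

>>> step_arm --motion '[{"travel":[0,0,0.002],"delta_rot":[0,0,0],"gripper":0.25},{"travel":[0,0,0.002],"delta_rot":[0,0,0],"gripper":0.25},{"travel":[0,0,0.001],"delta_rot":[0,0,0],"gripper":0.25},{"travel":[0,0,0],"delta_rot":[0,0,0],"gripper":0.25},{"travel":[0,0,0],"delta_rot":[0,0,0],"gripper":0.1},{"travel":[0,0,0],"delta_rot":[0,0,0],"gripper":0},{"travel":[0,0,0],"delta_rot":[0,0,0],"gripper":-0.1},{"travel":[0,0,0],"delta_rot":[0,0,0],"gripper":-0.2}]'

```text
time_s: 9.35
tcp_pos: [408.0, -348.7, -14.5]
orientation: [0.99, 0.141, 0.0, 0.0]
force: [0.2, 0.4, -0.9]
grip_width: 34.3
gripper_force: 0.0
```

>>> step_arm --motion '[{"travel":[0,0,0.001],"delta_rot":[0,0,0],"gripper":-0.3},{"travel":[0,0,0],"delta_rot":[0,0,0],"gripper":-0.5},{"travel":[0,0,0],"delta_rot":[0,0,0],"gripper":-1},{"travel":[0,0,0],"delta_rot":[0,0,0],"gripper":-1},{"travel":[0,0,0],"delta_rot":[0,0,0],"gripper":-1},{"travel":[0,0,0],"delta_rot":[0,0,0],"gripper":-1},{"travel":[0,0,0],"delta_rot":[0,0,0],"gripper":-1},{"travel":[0,0,0],"delta_rot":[0,0,0],"gripper":-1}]' --grip_force 40

```text
time_s: 10.15
tcp_pos: [408.0, -348.7, -15.5]
orientation: [0.99, 0.141, 0.0, 0.0]
force: [-0.0, 0.7, 2.1]
grip_width: 25.3
gripper_force: 39.2
```

>>> step_arm --motion '[{"travel":[0,0,-0.005],"delta_rot":[0,0,0],"gripper":-1},{"travel":[0,0,-0.012],"delta_rot":[0,0,0],"gripper":-1},{"travel":[0,0,-0.02],"delta_rot":[0,0,0],"gripper":-1},{"travel":[0,0,-0.025],"delta_rot":[0,0,0],"gripper":-1},{"travel":[0,0,-0.025],"delta_rot":[0,0,0],"gripper":-1},{"travel":[0,0,-0.02],"delta_rot":[0,0,0],"gripper":-1},{"travel":[0,0,-0.013],"delta_rot":[0,0,0],"gripper":-1},{"travel":[0,0,0],"delta_rot":[0,0,0],"gripper":-1}]'

```text
time_s: 10.95
tcp_pos: [408.5, -349.2, 106.4]
orientation: [0.99, 0.141, 0.001, 0.001]
force: [-0.2, 0.1, -1.7]
grip_width: 25.2
gripper_force: 39.5
```

>>> step_arm --motion '[{"travel":[0,0,0],"delta_rot":[0,0,-6],"gripper":-1},{"travel":[0,0,0],"delta_rot":[0,0,-8.5],"gripper":-1},{"travel":[0,0,0],"delta_rot":[0,0,-8.5],"gripper":-1},{"travel":[0,0,0],"delta_rot":[0,0,-8.5],"gripper":-1},{"travel":[0,0,0],"delta_rot":[0,0,-8.5],"gripper":-1},{"travel":[0,0,0],"delta_rot":[0,0,-8.5],"gripper":-1},{"travel":[0,0,0],"delta_rot":[0,0,-8.5],"gripper":-1},{"travel":[0,0,0],"delta_rot":[0,0,-8.5],"gripper":-1}]'

```text
time_s: 11.75
tcp_pos: [407.5, -348.3, 103.3]
orientation: [0.754, 0.656, -0.0, -0.001]
force: [0.2, 0.0, -1.8]
grip_width: 25.6
gripper_force: 39.5
```

>>> step_arm --motion '[{"travel":[0.02,0.002,0],"delta_rot":[0,0,0],"gripper":-1},{"travel":[0.04,0.001,0],"delta_rot":[0,0,0],"gripper":-1},{"travel":[0.045,0.001,0],"delta_rot":[0,0,0],"gripper":-1},{"travel":[0.045,0.001,0],"delta_rot":[0,0,0],"gripper":-1},{"travel":[0.045,0.001,0],"delta_rot":[0,0,0],"gripper":-1},{"travel":[0.038,0.001,0],"delta_rot":[0,0,0],"gripper":-1},{"travel":[0.02,0.001,0],"delta_rot":[0,0,0],"gripper":-1},{"travel":[0.01,0,0],"delta_rot":[0,0,0],"gripper":-1}]'

```text
time_s: 12.55
tcp_pos: [453.6, -87.9, 103.7]
orientation: [0.756, 0.655, -0.0, -0.001]
force: [-0.4, -0.8, -1.8]
grip_width: 25.5
gripper_force: 39.5
```

Run:
```python
from h import *
s=st(); print(loc(np.array(s["tcp_pos"]))); i,d,W=cloud("scene"); l=loc(W)
I=i.astype(int)
for n in("scene","side"):
    if n=="side": i,d,W=cloud("side"); l=loc(W)
    k=(l[...,0]>-75)&(l[...,0]<-5)&(abs(l[...,1])<110)&(l[...,2]>75)&(l[...,2]<175); a=l[k]
    for y0 in range(-100,100,20):
        t=a[(a[:,1]>=y0)&(a[:,1]<y0+20)]
        if len(t)>5: print(n,y0,"x",np.percentile(t[:,0],[2,98]).round(0),"z",np.percentile(t[:,2],[2,98]).round(0),len(t))
# refine rim in case frame (near-front wall, -y wall)
    r=(abs(l[...,2]-54)<3)&(l[...,0]<-80)&(abs(l[...,1])<80); print("front rim x",np.nanmedian(l[r][:,0]))
save("c1",cv2.resize(cloud("scene")[0][100:290,170:350],(570,600)))
```

```text
{'time_s': 12.55, 'joint_positions': [-0.271, 0.233, 1.877, 0.0, 1.034, -0.128], 'tcp_pos': [453.579, -87.908, 103.675], 'orientation': [0.756, 0.655, -0.0, -0.001], 'force': [-0.434, -0.757, -1.836], 'grip_width': 25.47, 'gripper_force': 39.529}
[-42.38083236   1.24466768 103.67544063]
scene -80 x [-56. -29.] z [119. 146.] 193
scene -60 x [-55. -31.] z [129. 146.] 83
scene -40 x [-55. -32.] z [127. 148.] 73
scene -20 x [-70. -10.] z [130. 174.] 333
scene 0 x [-68. -26.] z [136. 172.] 80
scene 20 x [-45. -32.] z [147. 154.] 14
scene 40 x [-61. -23.] z [128. 156.] 43
scene 60 x [-58. -49.] z [135. 157.] 12
front rim x -429.1554119286054
side -80 x [-56. -28.] z [116. 145.] 130
side -60 x [-53. -29.] z [129. 146.] 40
side -40 x [-53. -29.] z [127. 146.] 41
side -20 x [-70. -11.] z [129. 174.] 248
side 0 x [-58. -16.] z [132. 170.] 49
side 20 x [-55. -37.] z [144. 151.] 18
side 40 x [-62. -23.] z [135. 158.] 35
side 60 x [-57. -22.] z [135. 158.] 10
front rim x -444.0581391150304
```

View pics/c1.png

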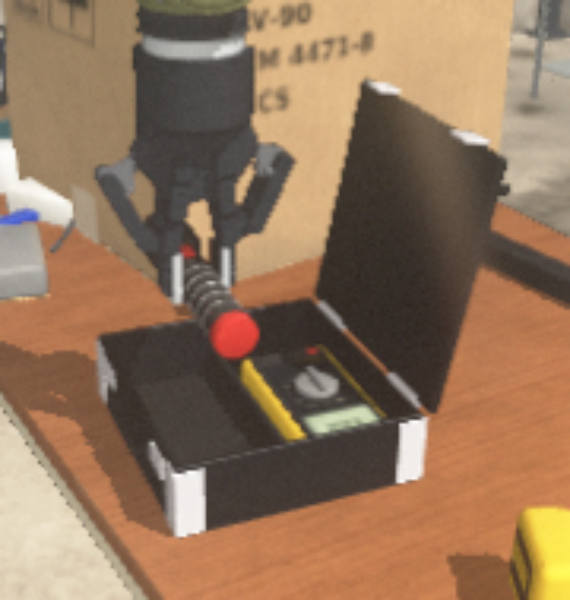

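The picture shows the flashlight held level over the front bay, tail end at (235, 335), and the meter flat in the back bay at (310, 395). Lowering now.

>>> step_arm --motion '[{"travel":[0,0,0.015],"delta_rot":[0,0,0],"gripper":-1},{"travel":[0,0,0.022],"delta_rot":[0,0,0],"gripper":-1},{"travel":[0,0,0.022],"delta_rot":[0,0,0],"gripper":-1},{"travel":[0,0,0.02],"delta_rot":[0,0,0],"gripper":-1},{"travel":[0,0,0.015],"delta_rot":[0,0,0],"gripper":-1},{"travel":[0,0,0.008],"delta_rot":[0,0,0],"gripper":-1},{"travel":[0,0,0.005],"delta_rot":[0,0,0],"gripper":-1},{"travel":[0,0,0.001],"delta_rot":[0,0,0],"gripper":-1}]'

```text
time_s: 13.5
tcp_pos: [453.8, -90.1, -3.7]
orientation: [0.757, 0.654, -0.0, -0.0]
force: [-0.3, -1.6, -1.6]
grip_width: 25.5
gripper_force: 39.5
```

>>> step_arm --motion '[{"travel":[0,0,0.001],"delta_rot":[0,0,0],"gripper":-1},{"travel":[0,0,0.001],"delta_rot":[0,0,0],"gripper":-1},{"travel":[0,0,0.001],"delta_rot":[0,0,0],"gripper":-1},{"travel":[0,0,0],"delta_rot":[0,0,0],"gripper":-1},{"travel":[0,0,0],"delta_rot":[0,0,0],"gripper":-1},{"travel":[0,0,0],"delta_rot":[0,0,0],"gripper":-1},{"travel":[0,0,0],"delta_rot":[0,0,0],"gripper":-1},{"travel":[0,0,0],"delta_rot":[0,0,0],"gripper":-1}]'

```text
time_s: 14.3
tcp_pos: [453.8, -89.6, -6.5]
orientation: [0.756, 0.654, -0.0, -0.0]
force: [-0.2, 0.5, -1.6]
grip_width: 25.4
gripper_force: 39.5
```

>>> step_arm --motion '[{"travel":[0,0,0.001],"delta_rot":[0,0,0],"gripper":-1},{"travel":[0,0,0.001],"delta_rot":[0,0,0],"gripper":-1},{"travel":[0,0,0.001],"delta_rot":[0,0,0],"gripper":-1},{"travel":[0,0,0.0005],"delta_rot":[0,0,0],"gripper":-1},{"travel":[0,0,0],"delta_rot":[0,0,0],"gripper":-1},{"travel":[0,0,0],"delta_rot":[0,0,0],"gripper":-1},{"travel":[0,0,0],"delta_rot":[0,0,0],"gripper":-1},{"travel":[0,0,0],"delta_rot":[0,0,0],"gripper":-1}]'

```text
time_s: 15.1
tcp_pos: [454.1, -89.5, -9.5]
orientation: [0.756, 0.654, 0.0, 0.0]
force: [-3.0, 3.3, 11.0]
grip_width: 25.5
gripper_force: 40.9
```

Contact at 11 N; the flashlight is on the floor. Opening just enough to release.

>>> step_arm --motion '[{"travel":[0,0,0],"delta_rot":[0,0,0],"gripper":-0.35},{"travel":[0,0,0],"delta_rot":[0,0,0],"gripper":-0.3},{"travel":[0,0,0],"delta_rot":[0,0,0],"gripper":-0.2},{"travel":[0,0,0],"delta_rot":[0,0,0],"gripper":-0.1},{"travel":[0,0,0],"delta_rot":[0,0,0],"gripper":0},{"travel":[0,0,0],"delta_rot":[0,0,0],"gripper":0},{"travel":[0,0,-0.003],"delta_rot":[0,0,0],"gripper":0},{"travel":[0,0,-0.01],"delta_rot":[0,0,0],"gripper":0}]'

```text
time_s: 15.9
tcp_pos: [453.3, -89.4, 2.8]
orientation: [0.756, 0.654, -0.0, -0.001]
force: [-0.1, -1.0, 1.1]
grip_width: 42.4
gripper_force: 0.0
```

>>> step_arm --motion '[{"travel":[0,0,-0.02],"delta_rot":[0,0,0],"gripper":0},{"travel":[0,0,-0.035],"delta_rot":[0,0,0],"gripper":0},{"travel":[0,0,-0.045],"delta_rot":[0,0,0],"gripper":0},{"travel":[0,0,-0.045],"delta_rot":[0,0,0],"gripper":-1},{"travel":[0,0,-0.045],"delta_rot":[0,0,0],"gripper":-1},{"travel":[0,0,-0.045],"delta_rot":[0,0,0],"gripper":-1},{"travel":[0,0,-0.03],"delta_rot":[0,0,0],"gripper":-1},{"travel":[0,0,0],"delta_rot":[0,0,0],"gripper":-1}]'

```text
time_s: 16.7
tcp_pos: [454.7, -89.8, 272.8]
orientation: [0.756, 0.654, 0.002, 0.003]
force: [-0.8, 0.3, -0.3]
grip_width: 0.1
gripper_force: 0.0
```

Run:
```python
from h import *
s=st(); p=np.array(s["tcp_pos"]); print(loc(p)); Rm=R.from_quat(s["orientation"]).as_matrix()
for n in("scene","side"):
    i,d,W=cloud(n); l=loc(W)
    if n=="scene": save("c2",cv2.resize(i[100:290,170:350],(570,600)))
    k=(abs(l[...,0])<82)&(abs(l[...,1])<87)&(l[...,2]>38)&(l[...,2]<150); print(n,"inside z>38:",k.sum(),np.percentile(l[k],[1,50,99],axis=0).round(0).tolist() if k.sum() else "")
    t=(W-p)@Rm; k=(abs(t[...,0])<40)&(abs(t[...,1])<60)&(t[...,2]>-60)&(t[...,2]<30); a=t[k]; print("tip tool z",np.percentile(a[:,2],[50,99]),len(a)); b=a[a[:,2]>np.percentile(a[:,2],99)-12]; print(" x",np.percentile(b[:,0],[2,98])," y",np.percentile(b[:,1],[2,98]))
    k=(l[...,0]>85)&(l[...,0]<170)&(abs(l[...,1])<90)&(l[...,2]>100)&(l[...,2]<260); q=np.polyfit(l[k][:,2],l[k][:,0],1); print("lid slope",q,"x at 55",np.polyval(q,55),np.percentile(l[k][:,2],99.5))
```

```text
{'time_s': 16.7, 'joint_positions': [-0.274, 0.055, 1.663, -0.0, 1.416, -0.129], 'tcp_pos': [454.71, -89.81, 272.836], 'orientation': [0.756, 0.654, 0.002, 0.003], 'force': [-0.77, 0.265, -0.316], 'grip_width': 0.057, 'gripper_force': 0.0}
[-40.99049189  -0.4767377  272.83640699]
scene inside z>38: 697 [[-54.0, -68.0, 38.0], [37.0, -10.0, 39.0], [74.0, 72.0, 51.0]]
tip tool z [-42.55627229 -21.53475436] 289
 x [-12.53637679   7.03114817]  y [-12.40252103  13.26997333]
lid slope [ 0.17704962 84.03759402] x at 55 93.77532319076451 240.50792474473354
side inside z>38: 239 [[-53.0, -57.0, 38.0], [36.0, -4.0, 40.0], [72.0, 86.0, 51.0]]
tip tool z [-40.47270348 -18.35832234] 193
 x [-13.38665972   2.56756897]  y [-12.7151637   12.28010065]
lid slope [ 0.13190039 98.7780542 ] x at 55 106.03257563760842 240.14700012282157
```

View pics/c2.png

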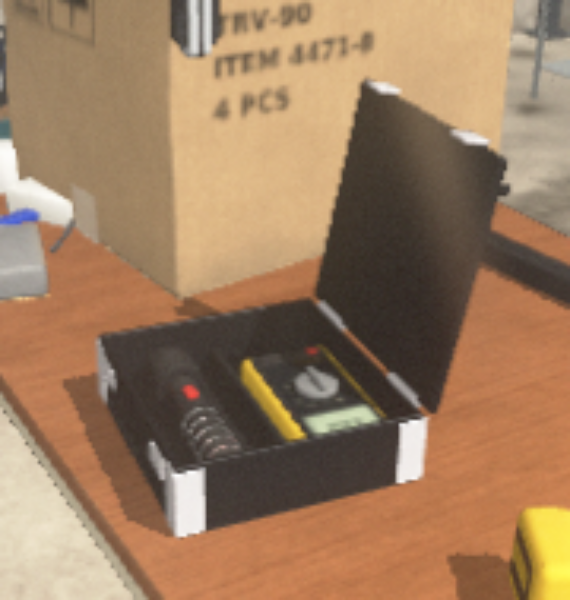

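Both items lie flat: nothing inside stands above z 51, and the rim is at 55. Next I take the shut fingers over and behind the lid.

>>> step_arm --motion '[{"travel":[0,0.025,0],"delta_rot":[0,0,0],"gripper":-1},{"travel":[0,0.035,0],"delta_rot":[0,0,0],"gripper":-1},{"travel":[0,0.04,0],"delta_rot":[0,0,0],"gripper":-1},{"travel":[0,0.04,0],"delta_rot":[0,0,0],"gripper":-1},{"travel":[0,0.04,0],"delta_rot":[0,0,0],"gripper":-1},{"travel":[0,0.03,0],"delta_rot":[0,0,0],"gripper":-1},{"travel":[0,0,0],"delta_rot":[0,0,0],"gripper":-1},{"travel":[0,0,0],"delta_rot":[0,0,0],"gripper":-1}]'

```text
time_s: 17.6
tcp_pos: [661.2, -119.8, 265.7]
orientation: [0.756, 0.654, -0.001, -0.001]
force: [-0.4, 0.7, 0.8]
grip_width: -0.1
gripper_force: 0.0
```

>>> step_arm --motion '[{"travel":[0,0,0.02],"delta_rot":[0,0,0],"gripper":-1},{"travel":[0,0,0.03],"delta_rot":[0,0,0],"gripper":-1},{"travel":[0,0,0.026],"delta_rot":[0,0,0],"gripper":-1},{"travel":[0,0,0],"delta_rot":[0,0,0],"gripper":-1},{"travel":[0,-0.006,0],"delta_rot":[0,0,0],"gripper":-1},{"travel":[0,-0.006,0],"delta_rot":[0,0,0],"gripper":-1},{"travel":[0,-0.006,0],"delta_rot":[0,0,0],"gripper":-1},{"travel":[0,-0.006,0],"delta_rot":[0,0,0],"gripper":-1}]'

```text
time_s: 18.4
tcp_pos: [637.7, -116.5, 193.4]
orientation: [0.756, 0.654, 0.001, 0.001]
force: [3.4, -0.7, 3.0]
grip_width: 0.1
gripper_force: 1.5
```

>>> step_arm --motion '[{"travel":[0,-0.004,0],"delta_rot":[0,0,0],"gripper":-1},{"travel":[0,-0.004,0],"delta_rot":[0,0,0],"gripper":-1},{"travel":[0,-0.004,0],"delta_rot":[0,0,0],"gripper":-1},{"travel":[0,-0.004,0],"delta_rot":[0,0,0],"gripper":-1},{"travel":[0,-0.004,0],"delta_rot":[0,0,0],"gripper":-1},{"travel":[0,-0.004,0],"delta_rot":[0,0,0],"gripper":-1},{"travel":[0,-0.004,0],"delta_rot":[0,0,0],"gripper":-1},{"travel":[0,-0.004,0],"delta_rot":[0,0,0],"gripper":-1}]'

```text
time_s: 19.2
tcp_pos: [605.9, -111.8, 191.9]
orientation: [0.756, 0.654, -0.0, -0.0]
force: [2.0, 0.2, 2.4]
grip_width: -0.1
gripper_force: 1.1
```

```bash
cat >> h.py <<'E'
def lid():
    for n in("scene","side"):
        i,d,W=cloud(n); l=loc(W); p=loc(np.array(readout.observe()["tcp_pos"]))
        k=(l[...,0]>-110)&(l[...,0]<170)&(abs(l[...,1])<97)&(abs(l[...,1])>45)&(l[...,2]>66)&(l[...,2]<260); a=l[k]; r=np.hypot(a[:,0]-92,a[:,2]-55); a=a[(r>60)&(r<195)]
        t=np.arctan2(a[:,2]-55,92-a[:,0]); print(n,"lid angle",np.percentile(t,[10,50,90]).round(3),len(a))
    return i
E
python3 - <<'E'
from h import *
print(loc(np.array(st()["tcp_pos"])));lid()
E
```

```text
{'time_s': 19.2, 'joint_positions': [-0.242, 0.462, 1.342, -0.0, 1.338, -0.097], 'tcp_pos': [605.883, -111.782, 191.914], 'orientation': [0.756, 0.654, -0.0, -0.0], 'force': [1.991, 0.155, 2.437], 'grip_width': -0.122, 'gripper_force': 1.125}
[111.77090582  -0.68059105 191.91385768]
scene lid angle [1.554 1.568 1.583] 1342
side lid angle [1.571 1.609 1.654] 364
```

>>> step_arm --motion '[{"travel":[0,-0.008,0],"delta_rot":[0,0,0],"gripper":-1},{"travel":[0,-0.0105,0.0005],"delta_rot":[0,0,0],"gripper":-1},{"travel":[0,-0.011,0.001],"delta_rot":[0,0,0],"gripper":-1},{"travel":[0,-0.011,0.0015],"delta_rot":[0,0,0],"gripper":-1},{"travel":[0,-0.01,0.0025],"delta_rot":[0,0,0],"gripper":-1},{"travel":[0,-0.01,0.003],"delta_rot":[0,0,0],"gripper":-1},{"travel":[0,-0.01,0.004],"delta_rot":[0,0,0],"gripper":-1},{"travel":[0,-0.0095,0.0045],"delta_rot":[0,0,0],"gripper":-1}]'

```text
time_s: 20.1
tcp_pos: [526.3, -100.2, 174.9]
orientation: [0.756, 0.654, 0.0, 0.0]
force: [1.5, -0.8, 1.1]
grip_width: 0.2
gripper_force: 0.9
```

>>> step_arm --motion '[{"travel":[0,-0.009,0.005],"delta_rot":[0,0,0],"gripper":-1},{"travel":[0,-0.009,0.006],"delta_rot":[0,0,0],"gripper":-1},{"travel":[0,-0.0085,0.0065],"delta_rot":[0,0,0],"gripper":-1},{"travel":[0,-0.008,0.007],"delta_rot":[0,0,0],"gripper":-1},{"travel":[0,-0.0075,0.0075],"delta_rot":[0,0,0],"gripper":-1},{"travel":[0,-0.007,0.008],"delta_rot":[0,0,0],"gripper":-1},{"travel":[0,-0.0065,0.0085],"delta_rot":[0,0,0],"gripper":-1},{"travel":[0,-0.006,0.009],"delta_rot":[0,0,0],"gripper":-1}]'

```text
time_s: 20.9
tcp_pos: [465.6, -91.3, 116.7]
orientation: [0.756, 0.654, -0.0, -0.0]
force: [-0.6, -0.6, 0.9]
grip_width: 0.2
gripper_force: 0.6
```

Run:
```python
from h import *
print(loc(np.array(st()["tcp_pos"])));lid()
```

```text
{'time_s': 20.9, 'joint_positions': [-0.271, 0.239, 1.833, -0.0, 1.07, -0.126], 'tcp_pos': [465.597, -91.307, 116.679], 'orientation': [0.756, 0.654, -0.0, -0.0], 'force': [-0.58, -0.594, 0.944], 'grip_width': 0.154, 'gripper_force': 0.64}
[-30.00134019  -0.40702691 116.67902244]
scene lid angle [0.534 0.573 0.625] 864
side lid angle [0.531 0.558 0.595] 812
```

>>> step_arm --motion '[{"travel":[0,-0.0035,0.0055],"delta_rot":[0,0,0],"gripper":-1},{"travel":[0,-0.003,0.006],"delta_rot":[0,0,0],"gripper":-1},{"travel":[0,-0.0025,0.006],"delta_rot":[0,0,0],"gripper":-1},{"travel":[0,-0.0025,0.006],"delta_rot":[0,0,0],"gripper":-1},{"travel":[0,-0.0025,0.006],"delta_rot":[0,0,0],"gripper":-1},{"travel":[0,-0.0025,0.006],"delta_rot":[0,0,0],"gripper":-1},{"travel":[0,-0.0015,0.006],"delta_rot":[0,0,0],"gripper":-1},{"travel":[0,-0.0015,0.006],"delta_rot":[0,0,0],"gripper":-1}]'

```text
time_s: 21.8
tcp_pos: [446.7, -88.6, 69.4]
orientation: [0.756, 0.654, -0.0, -0.0]
force: [-1.2, 1.0, 1.1]
grip_width: 0.3
gripper_force: 0.5
```

>>> step_arm --motion '[{"travel":[0,-0.001,0.005],"delta_rot":[0,0,0],"gripper":-1},{"travel":[0,-0.001,0.004],"delta_rot":[0,0,0],"gripper":-1},{"travel":[0,-0.001,0.003],"delta_rot":[0,0,0],"gripper":-1},{"travel":[0,0,0.003],"delta_rot":[0,0,0],"gripper":-1},{"travel":[0,0,0.002],"delta_rot":[0,0,0],"gripper":-1},{"travel":[0,0,0.002],"delta_rot":[0,0,0],"gripper":-1},{"travel":[0,0,0],"delta_rot":[0,0,0],"gripper":-1},{"travel":[0,0,0],"delta_rot":[0,0,0],"gripper":-1}]'

```text
time_s: 22.6
tcp_pos: [444.0, -88.2, 51.0]
orientation: [0.756, 0.654, 0.0, 0.0]
force: [-0.2, -0.2, -0.5]
grip_width: 0.3
gripper_force: 0.0
```

>>> step_arm --motion '[{"travel":[0,0,0.002],"delta_rot":[0,0,0],"gripper":-1},{"travel":[0,0,0.0015],"delta_rot":[0,0,0],"gripper":-1},{"travel":[0,0,0.001],"delta_rot":[0,0,0],"gripper":-1},{"travel":[0,0,0.001],"delta_rot":[0,0,0],"gripper":-1},{"travel":[0,0,0.0005],"delta_rot":[0,0,0],"gripper":-1},{"travel":[0,0,0],"delta_rot":[0,0,0],"gripper":-1},{"travel":[0,0,0],"delta_rot":[0,0,0],"gripper":-1},{"travel":[0,0,0],"delta_rot":[0,0,0],"gripper":-1}]'

```text
time_s: 23.4
tcp_pos: [444.0, -88.2, 45.0]
orientation: [0.756, 0.654, 0.0, 0.0]
force: [0.4, -0.1, -0.0]
grip_width: 0.3
gripper_force: 0.0
```

```bash
cat >> h.py <<'E'
def lidplane():
    for n in("scene","side"):
        i,d,W=cloud(n); l=loc(W); k=(l[...,0]>-80)&(l[...,0]<80)&(abs(l[...,1])<88)&(abs(l[...,1])>40)&(l[...,2]>30)&(l[...,2]<110); a=l[k]
        q=np.polyfit(a[:,0]-92,a[:,2],1); print(n,"angle",-q[0],"z hinge",q[1],"z at free edge",np.polyval(q,-184),len(a))
    return i
E
python3 - <<'E'
from h import *
print(loc(np.array(st()["tcp_pos"])));lidplane()
E
```

```text
{'time_s': 23.4, 'joint_positions': [-0.277, 0.311, 1.943, 0.0, 0.887, -0.132], 'tcp_pos': [444.014, -88.162, 44.991], 'orientation': [0.756, 0.654, 0.0, 0.0], 'force': [0.403, -0.063, -0.046], 'grip_width': 0.294, 'gripper_force': 0.0}
[-51.81257015  -0.3692443   44.99063963]
scene angle 0.013048994108829155 z hinge 63.18337980198448 z at free edge 65.58439471800904 1338
side angle 0.00935989937420877 z hinge 61.99659664196181 z at free edge 63.718818126816224 857
```

The lid looks nearly flat. I'll press gently until a light touch confirms it is seated.

>>> step_arm --motion '[{"travel":[0,0,0.001],"delta_rot":[0,0,0],"gripper":-1},{"travel":[0,0,0.0005],"delta_rot":[0,0,0],"gripper":-1},{"travel":[0,0,0.0005],"delta_rot":[0,0,0],"gripper":-1},{"travel":[0,0,0],"delta_rot":[0,0,0],"gripper":-1},{"travel":[0,0,0],"delta_rot":[0,0,0],"gripper":-1},{"travel":[0,0,0],"delta_rot":[0,0,0],"gripper":-1},{"travel":[0,0,0],"delta_rot":[0,0,0],"gripper":-1},{"travel":[0,0,0],"delta_rot":[0,0,0],"gripper":-1}]'

```text
time_s: 24.3
tcp_pos: [443.9, -88.2, 42.9]
orientation: [0.756, 0.654, 0.0, -0.0]
force: [-0.4, -0.4, -0.4]
grip_width: 0.1
gripper_force: 0.0
```

>>> step_arm --motion '[{"travel":[0,0,0.0005],"delta_rot":[0,0,0],"gripper":-1},{"travel":[0,0,0.0005],"delta_rot":[0,0,0],"gripper":-1},{"travel":[0,0,0.0005],"delta_rot":[0,0,0],"gripper":-1},{"travel":[0,0,0],"delta_rot":[0,0,0],"gripper":-1},{"travel":[0,0,0],"delta_rot":[0,0,0],"gripper":-1},{"travel":[0,0,0],"delta_rot":[0,0,0],"gripper":-1},{"travel":[0,0,0],"delta_rot":[0,0,0],"gripper":-1},{"travel":[0,0,0],"delta_rot":[0,0,0],"gripper":-1}]'

```text
time_s: 25.1
tcp_pos: [444.0, -88.2, 42.0]
orientation: [0.756, 0.654, 0.0, 0.0]
force: [-4.2, 1.6, 10.6]
grip_width: 0.3
gripper_force: 5.8
```

A firm 10 N contact at the closed height: the lid is seated. Retreating and checking.

>>> step_arm --motion '[{"travel":[0,0,-0.005],"delta_rot":[0,0,0],"gripper":-1},{"travel":[0,0,-0.02],"delta_rot":[0,0,0],"gripper":-1},{"travel":[0,0,-0.035],"delta_rot":[0,0,0],"gripper":-1},{"travel":[0,0,-0.04],"delta_rot":[0,0,0],"gripper":-1},{"travel":[0,0,-0.04],"delta_rot":[0,0,0],"gripper":-1},{"travel":[0,0,-0.03],"delta_rot":[0,0,0],"gripper":-1},{"travel":[0,0,0],"delta_rot":[0,0,0],"gripper":-1},{"travel":[0,0,0],"delta_rot":[0,0,0],"gripper":-1}]'

```text
time_s: 25.9
tcp_pos: [443.9, -88.1, 211.4]
orientation: [0.756, 0.654, 0.0, 0.0]
force: [-0.4, 0.1, -0.7]
grip_width: -0.3
gripper_force: 0.0
```

Run:
```python
from h import *
st(); save("end",cv2.resize(lidplane()[180:310,140:300],(738,600)))
```

```text
{'time_s': 25.9, 'joint_positions': [-0.277, 0.08, 1.781, -0.0, 1.281, -0.132], 'tcp_pos': [443.916, -88.145, 211.447], 'orientation': [0.756, 0.654, 0.0, 0.0], 'force': [-0.445, 0.095, -0.709], 'grip_width': -0.306, 'gripper_force': 0.0}
scene angle -0.003900358683498968 z hinge 63.186514086861955 z at free edge 62.468848089098145 1571
side angle -0.004881780498443432 z hinge 61.80489128602882 z at free edge 60.90664367431523 905
```

View pics/end.png

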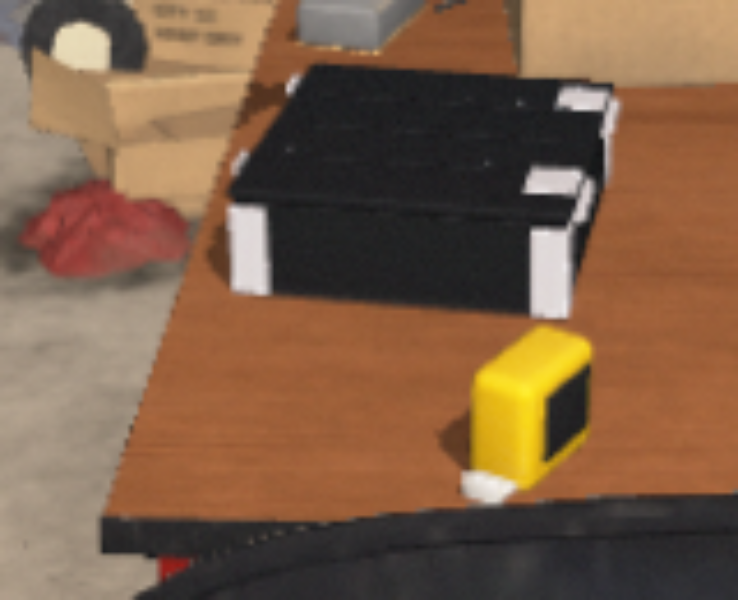

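The side picture shows the lid flat on the rim along (235–610, 75–215), with the tape measure and sanding block where they were. Handing in.

```bash
python3 -c "
from h import *
print(workorder.job_done())"
```

```text
the job is handed in; nothing more can be done
None
```

The meter and flashlight are lying flat in their bays, the lid is closed on the rim (last touch about 10 N) and the job is handed in at about 26 s; the first flashlight grasp missed, pressing on it with about 28 N without moving it, and the tape measure and sanding block were not touched.

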